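# Lock the open wing fastener on the control box lid

## Task

One of the three orange quarter-turn wing fasteners on the grey control box's lid was left open, its wing standing across the lid. Turn it clockwise a quarter turn until it drops into its locked detent, in line with the other two, and let go; leave those two locked.

Things in the scene. Friction and masses are not known exactly. Their poses are not given: they have to be found in the camera images.
- wing_open (a joint): Angle (rad) of the fastener left open. 0 = open: wing across the lid, over red marks; grows clockwise from above to a stop at 1.571 = locked: wing along the lid's long side, over green marks. Starts at 0 to 0.2. Stiff (up to 0.12 N m): stays where left below 0.95; let go past 1.1, an over-centre spring pulls it home into the detent. The wing rises 0.7 mm up to 0.45 rad, is level again at 0.9, then drops 3.3 mm to the lock.
- wing_open_top (a point): Centre of the open wing's top face, on its turning axis, moving with it: x along the wing, z up. Wing: orange upright bar 46 long, 10 thick, 26 mm tall, white line on top; top 104 mm above the table when open. Below: 10 mm thick steel stem, then a fixed black disc (diameter 62), its face 35 mm below the top (32 when locked). Pinch the bar's 10 mm from above and turn it.
- wing_b (a joint): Angle of a locked fastener, same kind and scale: starts at 1.571, is to stay. Three such fasteners stand 120 mm apart in a row on the middle line of the aluminium lid (200 by 390 mm, flat, top 66 mm above the table) of a low grey control box fixed to the bench. Box place, yaw and which fastener is open vary.
- wing_c (a joint): Angle of the other locked fastener, as wing_b: starts locked at 1.571 (wing along the lid's long side) and is to stay so.

How it is judged:
By the outcome, as a careful person would: the job done as asked, in the order asked, and still so for the second after the job is handed in, with the robot touching nothing.
It also fails if it takes over 30 s, if anything falls off the work surface, if the arm or the gripper's body presses on something with over 40 N, if the wrist force passes 120 N, or if a joint passes its speed limit or range.

## Robot

A 6-joint arm with a two-finger parallel gripper is mounted at the origin on the work surface. World frame = base frame: x ahead of the robot, y to its left, z up, the work surface at z = 0. Lengths are in m, angles in rad, forces in N, time in s.
With the tool pointing down it reaches from about 0.275 to 0.725 m from the base axis. Payload 15.9 kg.
Tool frame: the origin (TCP) lies midway between the tips of the shut fingers; the grasp point (between the pads) lies 19 mm behind it; y points along the fingers, z is the direction in which the jaws open and shut, and the axes are right-handed (so a half turn about y gives the same grasp; the last joint's range is limited). The gripper opens to 85 mm and grips with 20 to 120 N. Pads are 22 mm wide; open, the fingers measure 114 mm over their backs; the gripper's body (76 mm by 85 mm) begins 54 mm behind the grasp point. The pads swing forward as they close: fully open they stand 13 mm farther back than shut.
Start: joints at [-1.279, 0.213, -0.034, 1.323, 0, 1.571], TCP at [0.144, -0.479, 0.231] pointing down, gripper open.
Joint ranges: [-2.98, 2.98], [-0.74, 1.72], [-1.14, 1.35], [-2.1, 2.04], [-1.57, 1.44], [-3.14, 3.14]. Speed limits (rad/s): [1.89, 1.89, 2.39, 2.57, 3.14, 3.14].

## Interface

Orientations are given as a 3x3 rotation matrix whose columns are the frame's x, y, z axes.
In Python, from station import ctrl, eyes, ticket gives the robot as it stands.
- The arm moves only by the tool carry_out, never from a script. Its arguments are lists of equal length, an entry for each row: "translation": the shift along the tool's x, y, z in mm, a list of three; "rotation": the turn, a rotation vector about the tool's x, y, z in degrees, a list of three; "fingers": the finger opening in mm, from 0 to 85.4. A call has 1 to 10 rows; each row is the pose to reach, as a shift and turn from the pose commanded when the call began, along the tool's axes at that moment; what a row does not reach only later rows make up. A row lasts 1/12 s, in which the tool goes at most 41.7 mm and 7.16 degrees, less where a joint would pass 70% of its speed; a pose out of reach is approached as far as the arm can. A call with a gripper value outside its range is refused whole. The fingers move at their own pace and stop on an object; the grip force is fixed at half the most. Time passes only in rows, so rows that repeat a pose let the fingers close. It gives the time, the measured TCP pose, the force and the opening at its end, in the units of the state.
- ctrl.get_state(): the state, without advancing time (a new reading comes with each control period).
- eyes.snapshot(name): name is "side" or "top"; returns a dict with "pixels" (480x640x3 uint8, red, green, blue), "mtx" (3x3 intrinsics, pixels), "R" (3x3) and "t" (3): a world point X has camera coordinates R X + t. Camera axes: x right, y down, z forward; pixel columns grow to the right and rows downward; lengths in m; the calibration is good to about 2 mm. A picture is of the moment at which its call begins. There is no depth.
- ticket.finish_job(): hands the job in, once; it reports no verdict.
The state is a dict: "clock": time; "q": joint angles; "joint_velocities": joint speeds; "tau": joint torques, N m; "tool_pos": TCP position; "tool_rot": TCP orientation; "force": force on the tool from outside, world axes, zero at the start; "torque": the same for the moment, N m; "width": finger opening in m.
Only numpy, scipy, OpenCV 4.12 (cv2) and the standard library are available. Lean on these libraries where they do the work, as an engineer would, in place of code of your own. Each camera call takes 0.05 s, during which the arm holds its last target.

## Working session

There is one attempt and no reset: what is moved stays moved. The work goes in short steps, Python scripts to look and compute and a tool call to move; the robot and the scene stay as the last step left them, time stands still between calls to the robot, and variables do not carry over. Pictures are saved under pics/ and viewed, and the job is handed in when it is done.

Besides the shell and the picture viewer there is one more tool, called after ">>>" as name(argument=value, ...) on one line, values as JSON. carry_out: Moves the arm, as the interface text tells. Its arguments: {"type":"object","properties":{"translation":{"type":"array"},"rotation":{"type":"array"},"fingers":{"type":"array"}},"required":["translation","rotation","fingers"]}

```bash
mkdir -p pics
python3 - <<'E'
from station import ctrl, eyes
import cv2,numpy as np
s=ctrl.get_state()
print(s['clock'],s['tool_pos'],s['tool_rot'],s['width'],s['q'])
for n in('top','side'):
    d=eyes.snapshot(n); cv2.imwrite(f'pics/{n}0.png',d['pixels'][:,:,::-1]); np.savez(f'{n}0.npz',**d); print(n,-d['R'].T@d['t'])
E
```

```text
0.0 [ 0.14374004 -0.47852572  0.23082818] [[-9.57718227e-01 -3.63830476e-04  2.87707602e-01]
 [-2.87707829e-01  1.07007607e-03 -9.57717631e-01]
 [ 4.05778415e-05 -9.99999361e-01 -1.12950823e-03]] 0.08546968239415625 [-1.27896438e+00  2.13342313e-01 -3.50462819e-02  1.32353724e+00
 -4.05785582e-05  1.57079572e+00]
top [0.48607587 0.04359854 0.82696822]
side [ 0.51803813 -0.44986057  0.5540427 ]
```

View pics/top0.png

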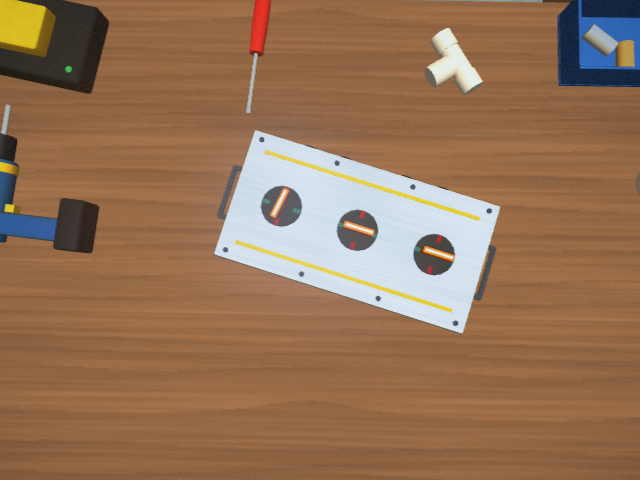

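View pics/side0.png

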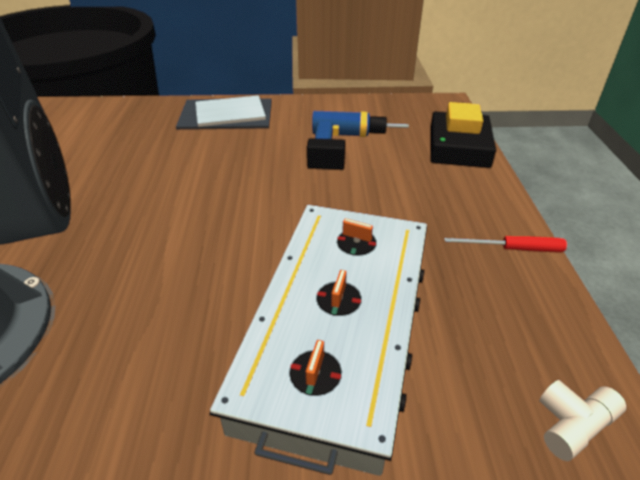

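The open wing is the left one in the top view, at about (280,203). In the side view it is the far one, at about (357,231). The other two, at about (359,229) and (438,253) in the top view, lie along the lid.

```bash
cat > h.py <<'E'
import cv2,numpy as np
def ray(d,px,z):
    C=-d['R'].T@d['t']; v=d['R'].T@np.linalg.inv(d['mtx'])@np.array([px[0],px[1],1.]); return C+v*(z-C[2])/v[2]
def proj(d,X):
    p=d['mtx']@(d['R']@X+d['t']); return p[:2]/p[2]
def wings(d,zs):
    im=np.ascontiguousarray(d['pixels']); hsv=cv2.cvtColor(im,cv2.COLOR_RGB2HSV)
    o=cv2.inRange(hsv,(4,130,90),(16,255,255))
    # dark disc region incl. wing: fill of dark contours on lid
    o=cv2.morphologyEx(o,cv2.MORPH_CLOSE,np.ones((7,7)))
    cs,_=cv2.findContours(o,cv2.RETR_EXTERNAL,cv2.CHAIN_APPROX_NONE)
    return cs
E
python3 - <<'E'
from h import *
d=dict(np.load('top0.npz'))
im=d['pixels'].astype(int); 
# white line pixels / orange within discs
for c,z in (((280,203),.104),((359,229),.1007),((438,253),.1007)):
    x0,y0=c[0]-26,c[1]-26
    p=im[y0:y0+52,x0:x0+52]; r,g,b=p[...,0],p[...,1],p[...,2]
    yy,xx=np.mgrid[0:52,0:52]; near=np.hypot(xx-26,yy-26)<21
    m=((r>150)&(r-b>40)|((r>200)&(g>180)))&near&(r>=g)
    n,l,st,ce=cv2.connectedComponentsWithStats(m.astype(np.uint8))
    i=1+st[1:,4].argmax(); ys,xs=np.where(l==i)
    rc=cv2.minAreaRect(np.c_[xs+x0,ys+y0].astype(np.float32)); bx=cv2.boxPoints(rc)
    W=np.array([ray(d,q,z)[:2] for q in bx]); 
    e=[W[1]-W[0],W[2]-W[1]]; L=max(e,key=np.linalg.norm)
    print(st[i,4],rc,'centre',W.mean(0).round(4),'sizes',[round(np.linalg.norm(v)*1e3,1) for v in e],'ang',np.degrees(np.arctan2(L[1],L[0])).round(1))
    p2=cv2.resize(p.astype(np.uint8),None,fx=6,fy=6,interpolation=0); q2=cv2.resize((l==i).astype(np.uint8)*255,None,fx=6,fy=6,interpolation=0)
    cv2.imwrite(f'pics/c{c[0]}.png',np.hstack([p2[:,:,::-1],cv2.merge([q2]*3)]))
# lid corners
L=[ray(d,q,.066)[:2] for q in ((255,131),(499,207),(463,332),(215,254))]
for a in range(4):
    v=L[(a+1)%4]-L[a]; print(L[a].round(4),np.linalg.norm(v).round(4),np.degrees(np.arctan2(v[1],v[0])).round(1))
print(np.mean(L,0))
s=dict(np.load('side0.npz'))
w=ray(s,(357,221),.104);print('side far top',w)
E
```

```text
196 ((279.5, 201.50001525878906), (6.708203315734863, 33.541019439697266), 26.56505012512207) centre [0.5926 0.1066] sizes [np.float64(48.3), np.float64(9.7)] ang -25.2
182 ((358.55291748046875, 227.83248901367188), (31.970109939575195, 6.775454998016357), 17.525569915771484) centre [ 0.5569 -0.0073] sizes [np.float64(9.8), np.float64(45.8)] ang -106.7
184 ((438.4546203613281, 253.14353942871094), (32.5723762512207, 6.725266933441162), 17.52556800842285) centre [ 0.5225 -0.1219] sizes [np.float64(9.7), np.float64(46.3)] ang -106.7
[0.7057 0.1497] 0.3865 -106.6
[ 0.5954 -0.2207] 0.1951 163.9
[ 0.4079 -0.1664] 0.3871 73.6
[0.5172 0.2049] 0.1964 -16.3
[ 0.55655643 -0.00811957]
side far top [0.59328857 0.11328861 0.104     ]
```

```bash
python3 -c "
import cv2,numpy as np
print(1);a=[cv2.imread(f'pics/c{i}.png') for i in (280,359)]
s=cv2.imread('pics/side0.png')[200:265,310:410]
cv2.imwrite('pics/cc.png',cv2.resize(np.vstack(a),None,fx=.9,fy=.9));cv2.imwrite('pics/s1.png',cv2.resize(s,None,fx=6,fy=6))"
```

```text
1
```

View pics/cc.png

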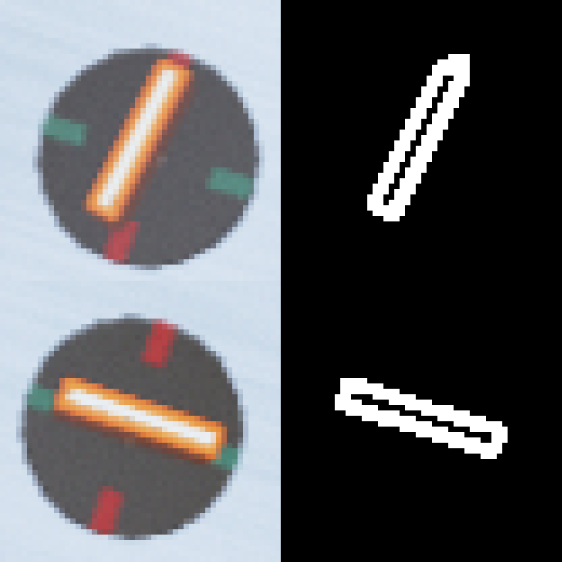

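View pics/s1.png

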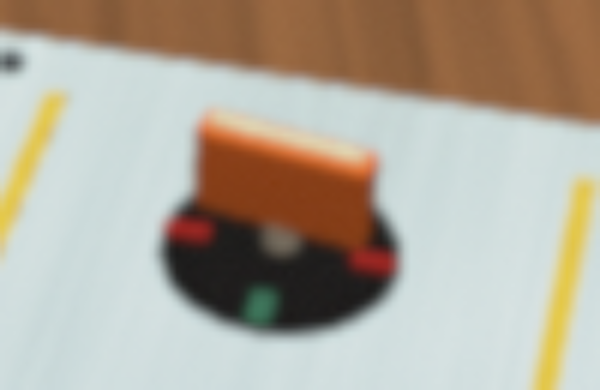

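```bash
cat >> h.py <<'E'
def delta(s,X,zang):
    from scipy.spatial.transform import Rotation as Ro
    R=s['tool_rot']; a=np.radians(zang); z=np.array([np.cos(a),np.sin(a),0]);y=np.array([0,0,-1.]);T=np.c_[np.cross(y,z),y,z]
    return (R.T@(np.array(X)-s['tool_pos'])*1e3).round(1), Ro.from_matrix(R.T@T).as_rotvec(degrees=True).round(2)
E
python3 - <<'E'
from h import *
from station import ctrl
s=dict(np.load('side0.npz'));d=dict(np.load('top0.npz'))
print(ray(s,(358,223),.104), ray(s,(344,219.5),.104),ray(s,(371.5,226.5),.104))
a=ray(d,(285.7,189.6),.104);b=ray(d,(272.7,216.2),.104);print(a,b,(a+b)/2,np.degrees(np.arctan2(*(b-a)[1::-1])))
print(delta(ctrl.get_state(),(.5915,.107,.16),64))
E
```

```text
[0.59432922 0.1085048  0.104     ] [0.57422093 0.11749651 0.104     ] [0.6133637  0.09968893 0.104     ]
[0.6099187 0.0981119 0.104    ] [0.57120623 0.11588055 0.104     ] [0.59056247 0.10699622 0.104     ] 155.34534235531413
(array([-597.3,   71.3, -432. ]), array([ 3.0000e-02, -1.3728e+02, -7.0000e-02]))
```

>>> carry_out(translation=[[-300,0,-216],[-300,0,-216],[-300,0,-216],[-300,0,-216],[-300,0,-216],[-300,0,-216],[-300,0,-216],[-300,0,-216],[-300,0,-216],[-300,0,-216]], rotation=[[0,-70,0],[0,-70,0],[0,-70,0],[0,-70,0],[0,-70,0],[0,-70,0],[0,-70,0],[0,-70,0],[0,-70,0],[0,-70,0]], fingers=[50,50,50,50,50,50,50,50,50,50])

```text
clock: 0.93
tool_pos: [0.3717, -0.1812, 0.2311]
tool_rot: [[-0.045, 0.001, 0.999], [-0.999, 0.001, -0.045], [-0.001, -1.0, 0.001]]
force: [0.1, -1.4, 0.0]
width: 0.0502
```

Run:
```python
from h import *
from station import ctrl
s=ctrl.get_state();print(s['clock'],s['tool_pos'],s['width'],s['q'].round(3) if hasattr(s['q'],'round') else s['q']);print(delta(s,(.5915,.107,.16),64.5))
```

```text
0.9333 [ 0.37173937 -0.18116202  0.23110955] 0.050200301161155196 [-4.550e-01  3.600e-02 -2.390e-01  1.296e+00  1.000e-03  1.161e+00]
(array([-297.7,   71.6,  206.5]), array([-7.000e-02, -6.708e+01, -5.000e-02]))
```

>>> carry_out(translation=[[-298,71,206],[-298,71,206],[-298,71,206],[-298,71,206],[-298,71,206],[-298,71,206],[-298,71,206],[-298,71,206],[-298,71,206],[-298,71,206]], rotation=[[0,-67,0],[0,-67,0],[0,-67,0],[0,-67,0],[0,-67,0],[0,-67,0],[0,-67,0],[0,-67,0],[0,-67,0],[0,-67,0]], fingers=[50,50,50,50,50,50,50,50,50,50])

```text
clock: 1.77
tool_pos: [0.5934, 0.1047, 0.1573]
tool_rot: [[0.902, -0.002, 0.433], [-0.433, 0.001, 0.902], [-0.002, -1.0, -0.0]]
force: [1.0, -0.1, 0.0]
width: 0.0502
```

Run:
```python
from h import *
from station import ctrl,eyes
s=ctrl.get_state();print(s['clock'],s['tool_pos'],s['width'],s['q'].round(3) if hasattr(s['q'],'round') else s['q']);print(delta(s,(.5915,.107,.077),64.5))
for n in('top','side'):
    d=eyes.snapshot(n); cv2.imwrite(f'pics/{n}1.png',d['pixels'][:,:,::-1])
```

```text
1.7667 [0.59341874 0.10466383 0.15734852] 0.050164406644462624 [1.740e-01 4.490e-01 1.090e-01 1.233e+00 1.000e-03 6.210e-01]
(array([-2.5, 80.4,  1.3]), array([ 0.03, -0.13, -0.14]))
```

View pics/side1.png

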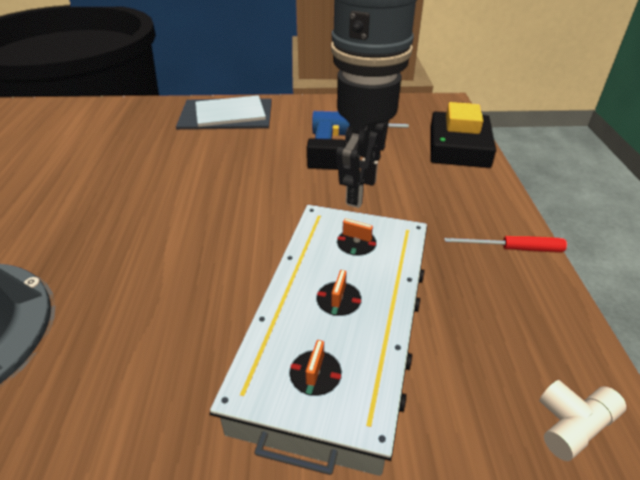

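The fingers hang above the open wing (tips about (355,200), wing about (357,228)). Next I'll descend partway and re-check.

>>> carry_out(translation=[[-1,20,0],[-2,40,1],[-2,40,1],[-2,40,1],[-2,40,1]], rotation=[[0,0,0],[0,0,0],[0,0,0],[0,0,0],[0,0,0]], fingers=[50,50,50,50,50])

```text
clock: 2.28
tool_pos: [0.5906, 0.1013, 0.1217]
tool_rot: [[0.896, 0.001, 0.444], [-0.444, 0.0, 0.896], [0.001, -1.0, 0.001]]
force: [-0.2, 0.2, 0.5]
width: 0.0499
```

Run:
```python
from h import *
from station import ctrl,eyes
s=ctrl.get_state();print(delta(s,(.5915,.107,.077),64.5))
```

```text
(array([-1.8, 44.7,  5.5]), array([-0.03, -0.88,  0.05]))
```

>>> carry_out(translation=[[-2,0,5],[-2,20,5.5],[-2,44,5.5],[-2,44,5.5],[-2,44,5.5]], rotation=[[0,-1,0],[0,-1,0],[0,-1,0],[0,-1,0],[0,-1,0]], fingers=[50,50,50,50,50])

```text
clock: 2.7
tool_pos: [0.5906, 0.1077, 0.0766]
tool_rot: [[0.904, -0.001, 0.427], [-0.427, -0.0, 0.904], [-0.001, -1.0, -0.001]]
force: [0.5, 0.4, -0.2]
width: 0.0499
```

Run:
```python
from h import *
from station import ctrl,eyes
s=ctrl.get_state();print(delta(s,(.5915,.107,.077),64.5))
for n in('top','side'):
    d=eyes.snapshot(n); cv2.imwrite(f'pics/{n}2.png',d['pixels'][:,:,::-1])
cv2.imwrite('pics/side2c.png',cv2.resize(cv2.imread('pics/side2.png')[140:270,290:430],None,fx=4,fy=4))
```

```text
(array([ 1.1, -0.4, -0.2]), array([ 0.04,  0.23, -0.05]))
```

View pics/side2c.png

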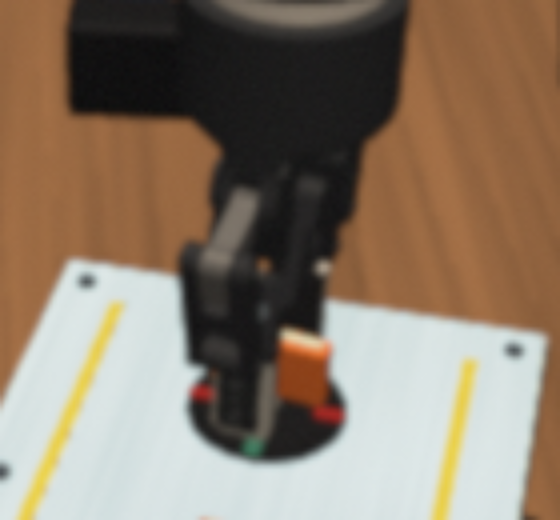

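The fingers straddle the bar, and the near finger (crop x about 243) is where a centred tool should put it. Closing.

>>> carry_out(translation=[[0,0,0],[0,0,0],[0,0,0],[0,0,0],[0,0,0],[0,0,0],[0,0,0],[0,0,0]], rotation=[[0,0,0],[0,0,0],[0,0,0],[0,0,0],[0,0,0],[0,0,0],[0,0,0],[0,0,0]], fingers=[30,10,0,0,0,0,0,0])

```text
clock: 3.47
tool_pos: [0.5919, 0.1087, 0.0773]
tool_rot: [[0.904, 0.002, 0.426], [-0.426, 0.002, 0.904], [0.001, -1.0, 0.003]]
force: [2.2, 7.0, 4.5]
width: 0.0087
```

>>> carry_out(translation=[[0,0,1],[0,-0.3,1],[0,-0.5,1],[0,-0.7,1],[0,-0.7,1],[0,-0.5,1],[0,-0.5,1]], rotation=[[0,5,0],[0,10,0],[0,15,0],[0,20,0],[0,25,0],[0,30,0],[0,30,0]], fingers=[0,0,0,0,0,0,0])

```text
clock: 4.05
tool_pos: [0.5916, 0.1086, 0.0775]
tool_rot: [[0.565, 0.001, 0.825], [-0.825, 0.0, 0.565], [0.0, -1.0, 0.001]]
force: [-2.2, 0.0, 6.1]
width: 0.0089
```

Run:
```python
from h import *
from station import ctrl,eyes
s=ctrl.get_state();print(delta(s,(.592,.108,.077),64.5),s['torque'],s['q'])
for n in('top','side'):
    d=eyes.snapshot(n); cv2.imwrite(f'pics/{n}3.png',d['pixels'][:,:,::-1])
cv2.imwrite('pics/side3c.png',cv2.resize(cv2.imread('pics/side3.png')[140:270,290:430],None,fx=4,fy=4))
```

```text
(array([ 0.7,  0.5, -0. ]), array([-3.000e-02, -3.012e+01,  2.000e-02])) [-0.11198784  0.51516177 -0.08779681] [ 1.81538948e-01  4.88206223e-01 -3.75546335e-02  1.04433430e+00
  2.34794862e-05  1.15223912e+00]
```

View pics/side3c.png

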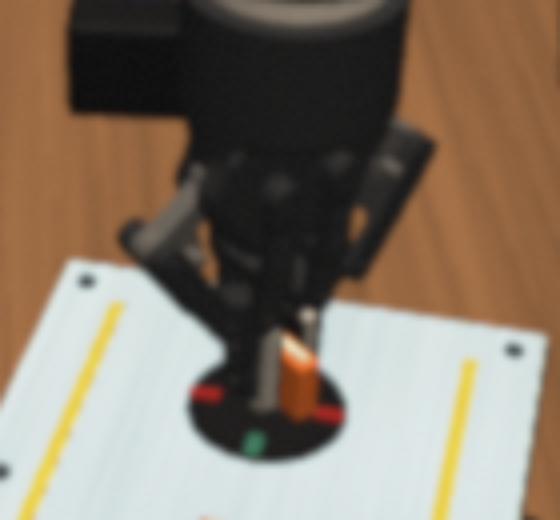

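The wing turns with the jaws (force 6 N). Continuing, lowering as it drops.

>>> carry_out(translation=[[0,0.1,0],[0,0.3,0],[0,0.6,0],[0,0.9,0],[0,1.2,0],[0,1.6,0],[0,2,0],[0,2.4,0],[0,2.4,0]], rotation=[[0,5,0],[0,10,0],[0,15,0],[0,20,0],[0,25,0],[0,30,0],[0,35,0],[0,41,0],[0,41,0]], fingers=[0,0,0,0,0,0,0,0,0])

```text
clock: 4.9
tool_pos: [0.591, 0.1086, 0.0746]
tool_rot: [[-0.115, -0.001, 0.993], [-0.993, 0.0, -0.115], [-0.0, -1.0, -0.001]]
force: [-5.0, 1.8, 5.5]
width: 0.0091
```

Run:
```python
from h import *
from station import ctrl,eyes
s=ctrl.get_state();print(delta(s,(.592,.108,.077),73.3-90),s['torque'],s['q'])
for n in('top','side'):
    d=eyes.snapshot(n); cv2.imwrite(f'pics/{n}4.png',d['pixels'][:,:,::-1])
cv2.imwrite('pics/side4c.png',cv2.resize(cv2.imread('pics/side4.png')[140:270,290:430],None,fx=4,fy=4))
```

```text
(array([ 0.5, -2.4,  1. ]), array([ 0.04, 10.12, -0.  ])) [ 0.04680819  1.31066977 -0.20640618] [ 1.81596968e-01  4.90350574e-01 -4.19012866e-02  1.03916763e+00
  3.08729839e-04  1.86723344e+00]
```

View pics/side4c.png

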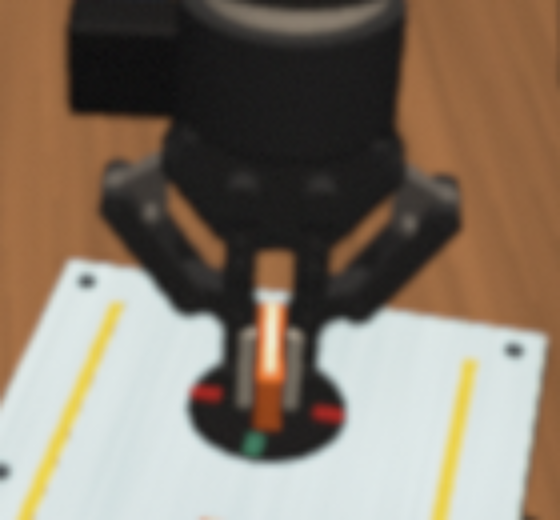

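The wing is about 10° short of locked and the grip is sound. I'll add 8° and 0.8 mm down, then open so the spring seats it.

>>> carry_out(translation=[[0,0.4,0],[0,0.8,0.5],[0,0.8,0.5],[0,0.8,0.5],[0,0.8,0.5],[0,0.8,0.5],[0,0.8,0.5],[0,0.8,0.5],[0,0.8,0.5]], rotation=[[0,4,0],[0,8,0],[0,8,0],[0,8,0],[0,8,0],[0,8,0],[0,8,0],[0,8,0],[0,8,0]], fingers=[0,0,0,0,50,50,50,50,50])

```text
clock: 5.75
tool_pos: [0.5921, 0.1085, 0.0736]
tool_rot: [[-0.246, 0.0, 0.969], [-0.969, -0.0, -0.246], [-0.0, -1.0, 0.0]]
force: [-0.6, -0.2, 0.1]
width: 0.05
```

>>> carry_out(translation=[[0,-10,0],[0,-30,0],[0,-60,0],[0,-90,0],[0,-120,0],[0,-120,0]], rotation=[[0,0,0],[0,0,0],[0,0,0],[0,0,0],[0,0,0],[0,0,0]], fingers=[50,50,50,50,50,50])

```text
clock: 6.25
tool_pos: [0.5941, 0.1089, 0.2004]
tool_rot: [[-0.246, 0.008, 0.969], [-0.969, 0.001, -0.246], [-0.003, -1.0, 0.008]]
force: [1.1, 0.4, 1.5]
width: 0.05
```

Run:
```python
from h import *
from station import ctrl,eyes
for n in('top','side'):
    d=eyes.snapshot(n); cv2.imwrite(f'pics/{n}5.png',d['pixels'][:,:,::-1]);np.savez(f'{n}5.npz',**d)
cv2.imwrite('pics/side5c.png',cv2.resize(cv2.imread('pics/side5.png')[190:410,210:430],None,fx=2.7,fy=2.7))
```

```text
(no output)
```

View pics/side5c.png

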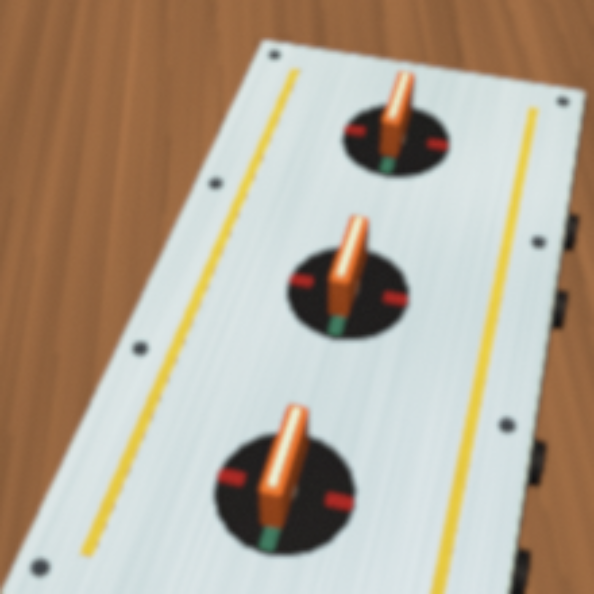

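All three wings look in line, over their green marks. I'll check the angles with numbers.

Run:
```python
from h import *
from station import ctrl
d=dict(np.load('side5.npz'))
im=d['pixels'].astype(int);r,g,b=im[...,0],im[...,1],im[...,2]
# bright wing-top pixels: expected region around each projected top centre
for X in ((.5915,.107,.1007),(.5569,-.0073,.1007),(.5225,-.1219,.1007)):
    c=proj(d,np.array(X)); yy,xx=np.mgrid[0:480,0:640]
    m=(np.hypot(xx-c[0],yy-c[1])<26)&(r-b>25)&(g>110)&(r>190)
    n,l,st,ce=cv2.connectedComponentsWithStats(m.astype(np.uint8)); i=1+st[1:,4].argmax()
    ys,xs=np.where(l==i); P=np.array([ray(d,(x,y),.1007)[:2] for x,y in zip(xs,ys)])
    vx,vy,x0,y0=cv2.fitLine(P.astype(np.float32),cv2.DIST_L2,0,.01,.01).ravel()
    t=(P-[x0,y0])@[vx,vy]
    print(len(xs),P.mean(0).round(4),'len',np.ptp(t).round(4),'ang',np.degrees(np.arctan2(vy,vx)).round(1))
s=ctrl.get_state();print(s['clock'],s['force'])
```

```text
122 [0.5935 0.1091] len 0.0443 ang 73.2
168 [ 0.559  -0.0058] len 0.0448 ang 73.3
235 [ 0.5247 -0.1207] len 0.0454 ang 73.6
6.35 [-0.9805784   0.33965844 -0.49130432]
```

The three wings measure 73.2°, 73.3° and 73.6°, so they agree to within half a degree, and the gripper is clear.

```bash
python3 -c "
from station import ticket
print(ticket.finish_job())"
```

```text
the job is handed in; nothing more can be done
None
```

The open fastener, the left one in the top view, is now locked. I pinched its wing from above and turned it clockwise to within about 2° of locked, lowering the gripper as the wing dropped. Then I let go and lifted about 125 mm clear.

- **Angles:** in the last side view the three wings measure 73.2° (the turned one), 73.3° and 73.6°. The lid's long side measures about 73.5°, and all three wings sit over their green marks. The wings' centres came out about 2 mm from the first top-view measurement, which is within the camera calibration.
- **Detent drop:** I did not measure the drop separately. The angle and the marks are the evidence that the fastener is locked.
- **Force and time:** the highest force in any reading, taken at the end of each move, was about 9 N. The arm clock stood at 6.4 s at my last check, just before I handed the job in.

No check failed.

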